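# Clamp a sample box on the shaker to the set force

### The arm

A 6-joint arm with a two-finger parallel gripper is mounted at the origin on the work surface. World frame = base frame: x ahead of the robot, y to its left, z up, the work surface at z = 0. Lengths are in m, angles in degrees, forces in N, time in s.
With the tool pointing down it reaches from about 0.325 to 0.775 m from the base axis. Payload 5.5 kg.
Tool frame: the origin (TCP) lies midway between the tips of the shut fingers; the grasp point (between the pads) lies 19 mm behind it (bot.tcp_to_grasp is the distance from the TCP to the grasp point, in m); x points along the fingers, z is the direction in which the jaws open and shut, and the axes are right-handed (so a half turn about x gives the same grasp; the last joint's range is limited). The gripper opens to 88 mm and grips with 3 to 60 N. Pads are 20 mm wide; open, the fingers measure 115 mm over their backs; the gripper's body (75 mm by 178 mm) begins 61 mm behind the grasp point.
Start: joints at [71.35, 5.22, 70.514, -0, 104.267, -3.249], TCP at [0.159, 0.578, 0.223] pointing down, gripper open.
Joint ranges: [-164.24, 164.24], [-49.07, 125.15], [9.68, 141.18], [-86.29, 266.29], [3.28, 154.24], [-151.56, 151.56]. Speed limits (degrees/s): [147.25, 147.25, 172.46, 180, 180, 180].

### API

Orientations are given as a 3x3 rotation matrix whose columns are the frame's x, y, z axes.
In Python, from rig import readout, imaging, bot gives the robot as it stands. The module is installed in compiled form; this text tells all that it offers.
- The arm moves only by the tool drive_tool, never from a script. Its argument "targets" is a list of rows, each a list of 4 numbers: the shift along the tool's x, y, z in mm, then the turn about the tool's x in rad. A call has 1 to 20 rows; each row shifts and turns the pose as measured when the row begins, along the tool's axes as they then stand; what a row does not reach is not made up. A row lasts 1/12 s, in which the tool goes at most 41.7 mm and 7.16 degrees, less where a joint would pass 70% of its speed; a pose out of reach is approached as far as the arm can. A call is refused whole if a number of a shift passes 41.7 or a number of a turn 0.125, either way. A call with a gripper value outside its range is refused whole. "jaw" is the finger opening in mm, from 0 to 87.8, set as the call begins (left out, the last holds). The fingers move at their own pace and stop on an object; the grip force is fixed at half the most. Time passes only in rows, so rows that do not move let the fingers close. It gives the time, the measured TCP pose, the force and the opening at its end, in the units of the state.
- readout.state(): the state, without advancing time (a new reading comes with each control period).
- imaging.read_camera(name): name is "scene" or "top"; returns (picture, depth): 480x640x3 uint8, red, green, blue; 480x640 float32, m along the optical axis (not along the pixel's ray), 0 where there is no reading.
- imaging.camera_params(name): a dict with "mtx" (3x3 intrinsics, pixels), "origin" and "attitude" of the camera in the world. Camera axes: x right, y down, z forward; pixel columns grow to the right and rows downward; lengths in m; the calibration is good to about 2 mm. A picture is of the moment at which its call begins. camera_params takes no time and is no camera call.
- bot.sign_off(): hands the job in, once; it reports no verdict.
The state is a dict: "time": time; "joint_pos": joint angles; "joint_velocities": joint speeds; "effort": joint torques, N m; "tcp_pos": TCP position; "eef_rot": TCP orientation; "ft_force": force on the tool from outside, world axes, zero at the start; "ft_torque": the same for the moment, N m; "grip_width": finger opening in m.
Only numpy, scipy, OpenCV 4.12 (cv2) and the standard library are available. Lean on these libraries where they do the work, as an engineer would, in place of code of your own. Each camera call takes 0.05 s, during which the arm holds its last target. There are 200 camera calls.

### The job

Stand the long, low lidded sample box on the bed of the screw clamp on the shaker, squarely between the jaws and centred across them, pushed back against the fixed stop. Then wind the crank clockwise until the sprung indicator tab pops out of the side of the moving jaw, and stop there: no more than a quarter of a turn further, or the box cracks. Let go, with the box still tight in the clamp and all the other things left where they are.

Things in the scene. Friction and masses are not known exactly. Their poses are not given: they have to be found in the camera images.
- box: The sample box to clamp, the longer and lower of the two boxes with salmon lids: lid 64 mm (its x) by 104 mm (its y), 12 mm thick, top 48 mm above the underside; below it the clear body, 58 by 98 mm, has upright walls. About 0.24 kg; the lid is fast on it. Origin: centre of the underside, z up. Starts upright on the bench; either end may go to the stop.
- seat (a point): Middle of the fixed stop's face, at the level of the clamp's flat grey bed (110 mm above the bench, 70 mm wide), on which the box stands. y points along the clamp from the crank end to the stop, x across it, z up. Stop 66 mm wide, 32 mm high. A box that is home has its end on this face: its origin lies at x 0, y -49 mm, z 0 here, with 6 to 20 mm free between it and the opened pad.
- jaw: Moving jaw, a dark steel block 56 mm wide, 50 long (y), 34 high, driven along the bed to the stop. Origin: middle of its underside; axes as seat. Its pad floats ahead of it on a spring of 10 N/mm; the free pad's face is 43 to 52 mm ahead (+y) of the origin, which differs from clamp to clamp and cannot be read from poses. Set force 40 N (spring squeezed 4 mm); over 64 N cracks the box.
- tab (a joint): Indicator tab, a white tongue 18 mm wide and 5 mm thick in the jaw's +x side, 24 mm above the bed. 0 (m): flush with the jaw's side; 0.015: popped out by 15 mm. It snaps out when the spring behind the pad reaches the set force, and then stays out even if the screw is slackened.
- crank (a joint): Angle (rad) of crank and screw. 0: the arm points straight up; it grows when wound clockwise as seen from the crank end, looking along +y of seat (the arm goes from up to +x, then down). A turn moves the jaw 8 mm to the stop. Stiff: about 3 N at the grip when free, 5 N at the set force; holds its place when let go. No travel along the axis. Starts within 2 rad of straight up.
- axis (a point): Point on the screw's axis at the crank's inner face, 128 mm above the bench. Axes as seat; the screw's axis is y. The crank arm lies 1 to 10 mm from here towards -y, just outside the platform's edge.
- crank_grip (a point): Middle of the crank's round grip, on its centreline: 37 mm from axis along -y and 36 mm off the screw's axis. The grip, 16 mm in diameter and 50 mm long, parallel to the screw and pointing away from the stop, spins freely on its pin, so pinched from above it can be led round the whole circle without letting go. At its lowest it is 92 mm above the bench. Ignore its axes: they turn.
- square_box: Bystander: the square, taller box with a salmon lid, 78 by 78 mm, 66 mm high, on the bench. Origin: centre of the underside.
- tip_rack: Bystander: box of pipette tips, 86 by 122 mm, 68 mm high. Origin: centre of the underside.
- bottle: Bystander: amber bottle, 66 mm in diameter, 140 mm high. Origin: centre of the underside.
- dish: Bystander: small culture dish, 39 mm in diameter, 11 mm high, standing on the shaker's black mat beside the clamp. Origin: centre of the underside.
- tube_rack: Bystander: blue rack of small tubes, 60 by 110 mm, 43 mm high. Origin: centre of the underside.
- jar: Bystander: jar, 60 mm in diameter, 75 mm high. Origin: centre of the underside.
- marker: Bystander: marker pen lying on the bench, 135 mm long. Origin: under its middle.
Mind the look-alikes: they are no part of the job. What is shaped like the box but green or yellow is not meant.

How it is judged:
By the outcome, as a careful person would: the job done as asked, in the order asked, and still so for the second after the job is handed in, with the robot touching nothing.
It also fails if it takes over 72 s, if anything falls off the work surface, if the arm or the gripper's body presses on something with over 40 N, if the wrist force passes 120 N, or if a joint passes its speed limit or range.

## Working session

There is one attempt and no reset: what is moved stays moved. The work goes in short steps, Python scripts to look and compute and a tool call to move; the robot and the scene stay as the last step left them, time stands still between calls to the robot, and variables do not carry over. Pictures are saved under pics/ and viewed, about 8 in all and at most 12, crops included, and the job is handed in when it is done.

Besides the shell and the picture viewer there is one more tool, called after "Request:" in YAML: its name, and indented under it one key for each argument. drive_tool: Moves the arm, as the interface text tells. Its arguments: {"type":"object","properties":{"targets":{"type":"array"},"jaw":{"type":"number"}},"required":["targets"]}

```bash
mkdir -p pics; cat > h.py <<'E'
import numpy as np, cv2
from rig import readout, imaging, bot
def grab(n):
    p,d=imaging.read_camera(n); return p,d,imaging.camera_params(n)
def cloud(d,c):
    K=np.array(c["mtx"]);v,u=np.mgrid[:480,:640]
    P=np.stack([(u-K[0,2])/K[0,0]*d,(v-K[1,2])/K[1,1]*d,d],-1)
    W=P@np.array(c["attitude"]).T+np.array(c["origin"]); W[d==0]=np.nan; return W
def save(n,p): cv2.imwrite("pics/"+n,cv2.cvtColor(p,cv2.COLOR_RGB2BGR))
E
python3 - <<'E'
from h import *
for n in("scene","top"):
    p,d,c=grab(n); save(n+"0.png",p); np.savez("/tmp/"+n+"0.npz",p=p,W=cloud(d,c),d=d)
    print(n,c)
s=readout.state();print(s)
E
```

```text
scene {'mtx': array([[562.63592569,   0.        , 319.92249583],
       [  0.        , 562.63592569, 236.63905288],
       [  0.        ,   0.        ,   1.        ]]), 'origin': array([ 1.25764551, -0.57523744,  1.46717809]), 'attitude': array([[ 0.62445556,  0.64147835, -0.44560159],
       [ 0.78101553, -0.51894156,  0.34743979],
       [-0.00836608, -0.56498247, -0.8250605 ]])}
top {'mtx': array([[581.70338455,   0.        , 318.33951833],
       [  0.        , 581.70338455, 235.36012832],
       [  0.        ,   0.        ,   1.        ]]), 'origin': array([0.22639231, 0.00420648, 1.42792963]), 'attitude': array([[-0.06320601, -0.96847502,  0.2409588 ],
       [-0.99797317,  0.0631212 , -0.00807855],
       [-0.00738573, -0.24098103, -0.97050172]])}
{'time': 0.1, 'joint_pos': array([ 7.13512192e+01,  5.25721658e+00,  7.05730293e+01,  1.01710402e-03,
        1.04265301e+02, -3.24983403e+00]), 'joint_velocities': array([-0.01637909, -0.05648979, -0.113843  ,  0.06976193, -0.03374204,
       -0.03808649]), 'effort': array([ 2.39634050e-03, -4.47861600e+01, -4.07568061e+01,  7.01081380e-02,
        2.85273325e-02, -1.32790069e-04]), 'tcp_pos': array([0.15925084, 0.57822146, 0.22165565]), 'eef_rot': array([[-5.49546505e-04, -9.64101412e-01,  2.65533735e-01],
       [-1.57455384e-03,  2.65534280e-01,  9.64100133e-01],
       [-9.99998609e-01,  1.11720698e-04, -1.66395301e-03]]), 'ft_force': array([ 0.46768188,  0.64478126, -0.20690598]), 'ft_torque': array([ 0.03204971,  0.00847443, -0.02048174]), 'grip_width': 0.08805432210728245}
```

View pics/scene0.png

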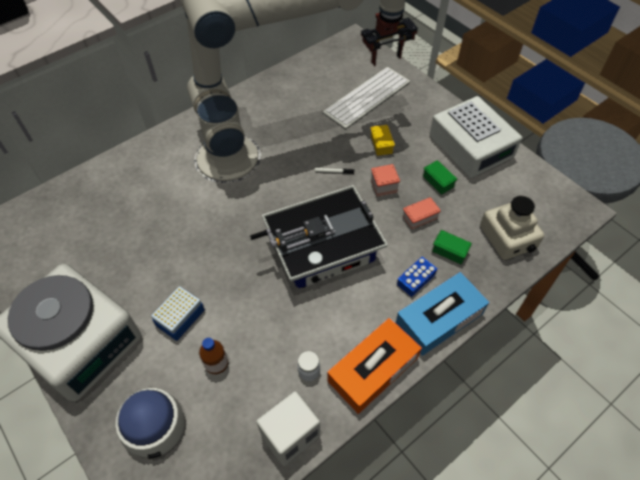

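View pics/top0.png

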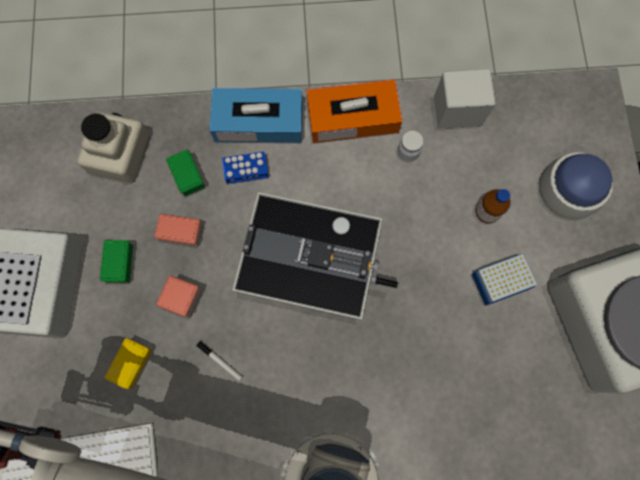

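Scene: two salmon-lidded boxes, seen in top at (178,229), elongated, and (178,296), square. The other look-alikes are green (185,172) and (115,261), and yellow (128,363). The clamp runs from its crank grip (387,282) to the stop at (248,240), and the dish is at (341,226). I pick (178,229) and will check its size and height.

```bash
python3 - <<'E'
from h import *
z=np.load("/tmp/top0.npz");p,W=z["p"],z["W"]
hsv=cv2.cvtColor(p,cv2.COLOR_RGB2HSV)
m=((hsv[...,0]<12)|(hsv[...,0]>172))&(hsv[...,1]>80)&(hsv[...,2]>110)
n,l,st,ce=cv2.connectedComponentsWithStats(m.astype(np.uint8))
for i in range(1,n):
    if st[i,4]<300: continue
    k=(l==i); q=W[k]; h=np.nanmedian(q[:,2]); t=q[abs(q[:,2]-np.nanpercentile(q[:,2],70))<.006]
    print(ce[i],st[i,4],"z",np.nanpercentile(q[:,2],[10,50,90]),cv2.minAreaRect((t[:,:2]*1000).astype(np.float32)))
# clamp crop upscaled, and height levels
c=p[185:325,225:405]; save("clamp0.png",cv2.resize(c,None,fx=4.4,fy=4.2,interpolation=cv2.INTER_CUBIC))
for u,v in [(300,215),(270,247),(249,240),(283,249),(320,255),(350,262),(370,268),(385,282),(341,226),(250,290)]:
    print((u,v),W[v,u].round(4))
R=W[185:325,225:405]
def rect(lo,hi,name):
    k=(R[...,2]>lo)&(R[...,2]<hi); n,l,st,ce=cv2.connectedComponentsWithStats(k.astype(np.uint8))
    for i in range(1,n):
        if st[i,4]>15: print(name,ce[i]+[225,185],st[i,4],cv2.minAreaRect((R[l==i][:,:2]*1000).astype(np.float32)),R[l==i][:,2].mean().round(4))
rect(.07,.104,"mat");rect(.105,.115,"bed");rect(.135,.15,"hi");rect(.15,.2,"hi2");rect(.116,.134,'mid')
E
```

```text
[176.74976744 228.5572093 ] 1075 z [0.04392307 0.04880324 0.05305145] ((608.9610595703125, 339.0160217285156), (103.07434844970703, 64.55906677246094), 77.41361999511719)
[176.6642269  295.67429094] 1093 z [0.06264017 0.06694032 0.07075338] ((440.9381103515625, 335.1017150878906), (77.00785064697266, 77.56721496582031), 65.19003295898438)
(300, 215) [0.6084 0.0334 0.1007]
(270, 247) [0.5328 0.107  0.1112]
(249, 240) [0.5441 0.1512 0.146 ]
(283, 249) [0.5271 0.0774 0.1071]
(320, 255) [ 0.4987 -0.0073  0.147 ]
(350, 262) [ 0.4812 -0.0743  0.1326]
(370, 268) [ 0.4712 -0.1218  0.0962]
(385, 282) [ 0.4282 -0.1475  0.1472]
(341, 226) [ 0.5709 -0.0608  0.1169]
(250, 290) [0.4367 0.158  0.102 ]
mat [314.44147326 223.3592331 ] 1982 ((585.855224609375, -1.1925201416015625), (296.1262512207031, 83.67129516601562), 73.92220306396484) 0.1017
mat [323.17777778 210.13333333] 45 ((613.6951904296875, -22.907554626464844), (34.441959381103516, 16.590621948242188), 75.99642944335938) 0.102
mat [304.0379036  286.43284979] 2137 ((439.5724792480469, 40.93724060058594), (295.3066101074219, 82.3735656738281
[... 5286 characters left out ...]
.4 243.1] 40 ((544.6773681640625, 147.23590087890625), (4.464232444763184, 60.512786865234375), 70.4312973022461) 0.1247
mid [307.05714286 244.25714286] 35 ((528.9865112304688, 20.393672943115234), (15.015891075134277, 21.36145782470703), 71.83953857421875) 0.1257
mid [347.80952381 251.64761905] 105 ((508.1843566894531, -71.91758728027344), (70.27513122558594, 11.508638381958008), 77.20539855957031) 0.1215
mid [327.04123711 267.07731959] 194 ((476.1210632324219, -21.202125549316406), (150.26382446289062, 16.066526412963867), 70.96670532226562) 0.1229
mid [346.45794393 260.63551402] 107 ((486.096435546875, -65.18623352050781), (70.59406280517578, 13.779662132263184), 77.94428253173828) 0.1307
```

View pics/clamp0.png

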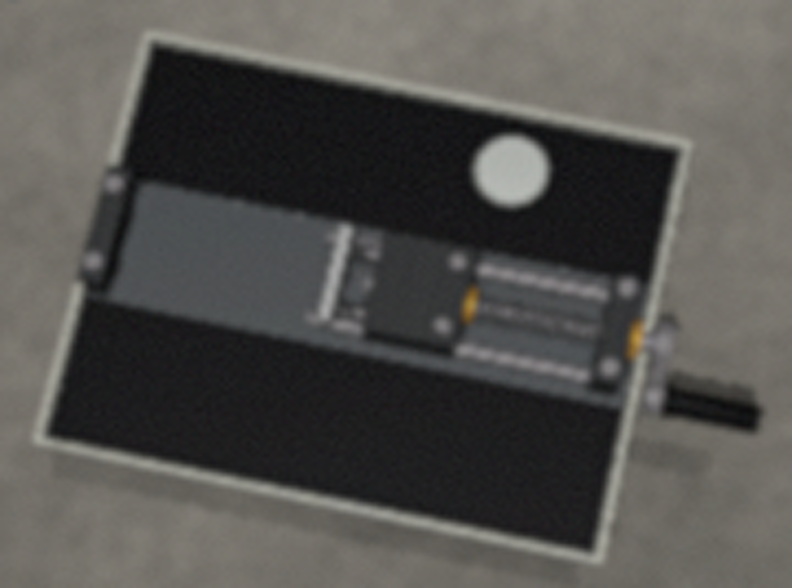

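```bash
python3 - <<'E'
from h import *
z=np.load("/tmp/top0.npz");p=z["p"]
save("box0.png",cv2.resize(p[195:330,95:255],None,fx=4,fy=4,interpolation=cv2.INTER_CUBIC))
E
```

```text
(no output)
```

View pics/box0.png

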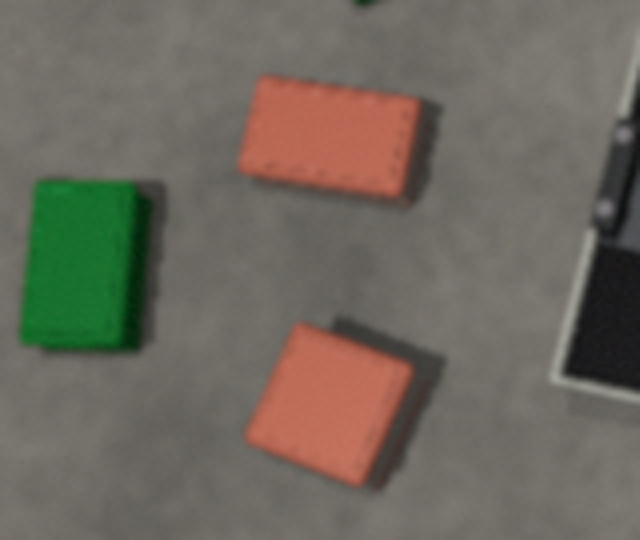

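Request:
drive_tool:
  targets:
    - [0,0,0,0.117]
    - [0,0,0,0.117]
    - [0,0,0,0.117]
    - [0,0,0,0.117]
    - [0,0,0,0.117]
    - [0,0,0,0.117]
    - [0,0,0,0.117]
    - [0,0,0,0.117]
    - [0,0,0,0.117]
    - [0,0,0,0.117]
    - [0,0,0,0.117]
    - [0,0,0,0.117]
    - [0,0,0,0.117]
  jaw: 87.8

```text
time: 1.18
tcp_pos: [0.1584, 0.5757, 0.2125]
eef_rot: [[-0.006, 0.286, 0.958], [-0.017, 0.958, -0.286], [-1.0, -0.017, -0.001]]
ft_force: [-1.0, -0.5, 0.3]
grip_width: 0.0876
```

The crop confirms the choice: the elongated salmon box is at crop (330,135), which is top (178,229), with a 103x64 mm lid and its top at 48 mm. The square one is at crop (330,405).

Request:
drive_tool:
  targets:
    - [-0.7,-8,40,0]
    - [-0.7,-8,40,0]
    - [-0.7,-8,40,0]
    - [-0.7,-8,40,0]
    - [-0.7,-8,40,0]
    - [-0.7,-8,40,0]
    - [-0.7,-8,40,0]
    - [-0.7,-8,40,0]
    - [-0.7,-8,40,0]
    - [-0.7,-8,40,0]
    - [-0.7,-8,40,0]
    - [0,0,0,0]
    - [0,0,0,0]

```text
time: 2.27
tcp_pos: [0.5621, 0.3546, 0.2091]
eef_rot: [[-0.018, 0.289, 0.957], [-0.027, 0.957, -0.29], [-0.999, -0.031, -0.009]]
ft_force: [-0.4, 0.2, 0.3]
grip_width: 0.0877
```

Request:
drive_tool:
  targets:
    - [0,0,0,0]
    - [0,0,0,0]
    - [0,0,0,0]
    - [0,0,0,0]
    - [0,0,0,0]
    - [0,0,0,0]

```text
time: 2.77
tcp_pos: [0.5578, 0.3578, 0.2084]
eef_rot: [[-0.02, 0.284, 0.959], [-0.028, 0.958, -0.285], [-0.999, -0.032, -0.012]]
ft_force: [0.0, 0.7, 0.9]
grip_width: 0.0879
```

```bash
python3 -c "
from h import *
s=readout.state();print(s['tcp_pos'],s['eef_rot'],s['joint_pos'],s['joint_velocities'])
print(s['time']);"
```

```text
[0.55776355 0.35784195 0.20835809] [[-0.02044474  0.28416751  0.95855664]
 [-0.02767667  0.95822875 -0.28466061]
 [-0.99940783 -0.03234946 -0.01172592]] [ 30.15499386  16.83530229  58.90392521  -0.81456749 106.0691638
  46.47073539] [ 1.00767645 -0.67357278  0.26177514  0.0905924  -0.01774333  0.10759702]
2.7667
```

Request:
drive_tool:
  targets:
    - [10,0,10,-0.015]
    - [15,-1,14,-0.015]
    - [20,-1,14,-0.015]
    - [20,-1,10,-0.015]
    - [20,0,6,0]
    - [15,0,2,0]
    - [8,0,0,0]
    - [0,0,0,0]
    - [0,0,0,0]

```text
time: 3.52
tcp_pos: [0.6086, 0.3431, 0.1021]
eef_rot: [[-0.012, 0.215, 0.977], [-0.022, 0.976, -0.215], [-1.0, -0.024, -0.007]]
ft_force: [0.3, 0.4, 0.9]
grip_width: 0.0875
```

Request:
drive_tool:
  targets:
    - [12,-1,0,0]
    - [18,-1,0,0]
    - [18,-1,0,0]
    - [15,-1,0,0]
    - [9,0,0,0]
    - [4,0,0,0]
    - [1,0,0,0]
    - [0,0,0,0]

```text
time: 4.18
tcp_pos: [0.6088, 0.3412, 0.0303]
eef_rot: [[0.001, 0.212, 0.977], [-0.015, 0.977, -0.212], [-1.0, -0.014, 0.005]]
ft_force: [-0.0, 1.1, -0.2]
grip_width: 0.0877
```

Request:
drive_tool:
  targets:
    - [5,-1,0,0]
    - [4,-1,0,0]
    - [1,0,0,0]
    - [0,0,0,0]

```text
time: 4.52
tcp_pos: [0.61, 0.34, 0.023]
eef_rot: [[0.006, 0.211, 0.977], [-0.013, 0.977, -0.211], [-1.0, -0.011, 0.009]]
ft_force: [0.3, -0.6, 0.4]
grip_width: 0.0877
```

Request:
drive_tool:
  targets:
    - [0,0,0,0]
    - [0,0,0,0]
    - [0,0,0,0]
    - [0,0,0,0]
    - [0,0,0,0]
    - [0,0,0,0]
  jaw: 50

```text
time: 5.02
tcp_pos: [0.6108, 0.3401, 0.0242]
eef_rot: [[0.008, 0.212, 0.977], [-0.012, 0.977, -0.212], [-1.0, -0.01, 0.011]]
ft_force: [0.9, 0.1, -1.0]
grip_width: 0.0638
```

Request:
drive_tool:
  targets:
    - [-10,0,0,0]
    - [-20,0,0,0]
    - [-25,0,0,0]
    - [-25,0,0,0.017]
    - [-25,0,0,0.017]
    - [-25,0,0,0.017]
    - [-20,0,0,0.01]
    - [-15,0,0,0]
    - [-5,0,0,0]
    - [0,0,0,0]
    - [0,0,0,0]

```text
time: 5.93
tcp_pos: [0.6061, 0.3412, 0.2007]
eef_rot: [[-0.002, 0.273, 0.962], [-0.016, 0.962, -0.273], [-1.0, -0.016, 0.002]]
ft_force: [0.6, -0.5, -1.7]
grip_width: 0.0639
```

Request:
drive_tool:
  targets:
    - [-0.3,-12,0,0]
    - [-0.3,-25,0,0]
    - [-0.3,-30,0,0]
    - [-0.3,-30,0,0]
    - [-0.3,-30,0,0]
    - [-0.3,-30,0,0]
    - [-0.3,-30,0,0]
    - [-0.3,-25,0,0]
    - [-0.3,-18,0,0]
    - [-0.3,-10,0,0]
    - [-0.3,-5,0,0]
    - [0,0,0,0]
    - [0,0,0,0]
    - [0,0,0,0]

```text
time: 7.1
tcp_pos: [0.5287, 0.0965, 0.1848]
eef_rot: [[-0.035, 0.268, 0.963], [-0.024, 0.963, -0.269], [-0.999, -0.032, -0.027]]
ft_force: [-0.8, 0.4, -2.0]
grip_width: 0.0636
```

```bash
python3 - <<'E'
from h import *
for n in("scene","top"):
    p,d,c=grab(n); save(n+"1.png",p); np.savez("/tmp/"+n+"1.npz",p=p,W=cloud(d,c),d=d)
p=np.load("/tmp/top1.npz")["p"]; q=np.load("/tmp/scene1.npz")["p"]
a=cv2.resize(p[185:325,225:405],(640,500),interpolation=2)
save("a1.png",cv2.resize(q[150:310,220:420],(700,560),interpolation=2))
z=np.load("/tmp/top0.npz");W=z["W"]
d=np.array([.2782,.9606]);x=np.array([.9606,-.2782])
P=W[...,:2]*1000;yc=P@d;xc=P@x;H=W[...,2]*1000
# height profiles along clamp in lateral strips
for lo,hi in((460,475),(478,492),(495,510)):
    k=(xc>lo)&(xc<hi);print(lo,[(int(b),int(np.median(H[k&(abs(yc-b)<1.5)]))) for b in range(160,190,2)],[(int(b),int(np.median(H[k&(abs(yc-b)<1.5)]))) for b in range(280,312,2)])
s=readout.state();print(s['tcp_pos'],s['eef_rot'])
E
```

```text
return _methods._mean(a, axis=axis, dtype=dtype,
  ret = ret.dtype.type(ret / rcount)
Traceback (most recent call last):
ValueError: cannot convert float NaN to integer
```

View pics/a1.png

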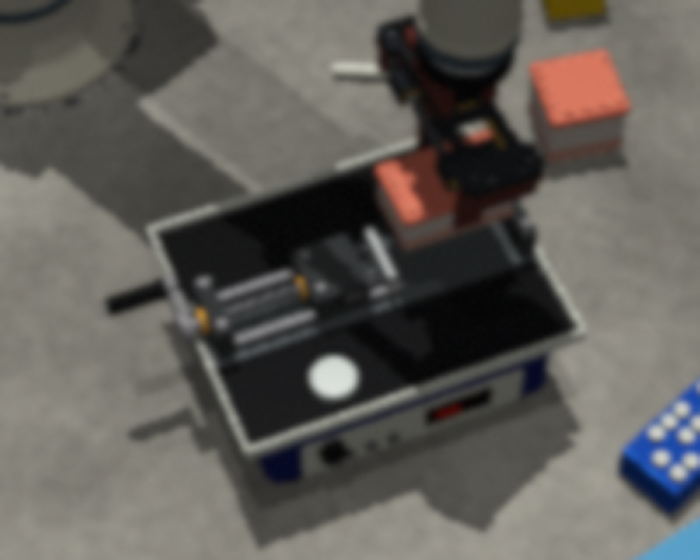

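Request:
drive_tool:
  targets:
    - [5,0,1,0.004]
    - [10,-1,1,0.005]
    - [10,-1,1,0]
    - [7,0,1,0]
    - [4,0,0,0]
    - [0,0,0,0]
    - [0,0,0,0]

```text
time: 7.78
tcp_pos: [0.5307, 0.0947, 0.1427]
eef_rot: [[-0.038, 0.273, 0.961], [-0.024, 0.961, -0.274], [-0.999, -0.033, -0.03]]
ft_force: [0.2, -0.3, -2.4]
grip_width: 0.0635
```

```bash
python3 - 2>/dev/null <<'E'
from h import *
z=np.load("/tmp/top0.npz");W=z["W"]
d=np.array([.2782,.9606]);x=np.array([.9606,-.2782])
P=W[...,:2]*1000;yc=P@d;xc=P@x;H=W[...,2]*1000
for lo,hi in((460,475),(478,492),(495,510)):
    k=(xc>lo)&(xc<hi)
    for r in(range(160,192,2),range(280,312,2)): print(lo,[(b,np.median(H[k&(abs(yc-b)<1.5)]).round()) for b in r if (k&(abs(yc-b)<1.5)).any()])
# lateral edges: stop / jaw tops
for lo,hi,h in((292,304,138),(130,150,138),(30,45,138),(35,45,138),(230,280,105.5)):
    k=(yc>lo)&(yc<hi)&(H>h)&(H<150)&(abs(xc-485)<45); print(lo,np.percentile(xc[k],[1,99]),k.sum())
s=readout.state();r=s['eef_rot'];t=s['tcp_pos']*1000;g=t-19*r[:,0];print(t,"grasp xc,yc",g[:2]@x,g[:2]@d,r.round(3))
E
```

```text
460 [(160, np.float64(122.0)), (162, np.float64(125.0)), (164, np.float64(128.0)), (166, np.float64(130.0)), (168, np.float64(129.0)), (170, np.float64(128.0)), (172, np.float64(126.0)), (174, np.float64(134.0)), (176, np.float64(140.0)), (178, np.float64(141.0)), (180, np.float64(140.0)), (182, np.float64(121.0)), (184, np.float64(117.0)), (186, np.float64(114.0)), (188, np.float64(110.0)), (190, np.float64(110.0))]
460 [(280, np.float64(109.0)), (282, np.float64(109.0)), (284, np.float64(109.0)), (286, np.float64(109.0)), (288, np.float64(111.0)), (290, np.float64(112.0)), (292, np.float64(119.0)), (294, np.float64(134.0)), (296, np.float64(144.0)), (298, np.float64(145.0)), (300, np.float64(144.0)), (302, np.float64(144.0)), (304, np.float64(141.0)), (306, np.float64(141.0)), (308, np.float64(139.0))]
478 [(160, np.float64(129.0)), (162, np.float64(113.0)), (164, np.float64(113.0)), (166, np.float64(112.0)), (168, np.float64(112.0)), (170, np.float64(108.0)), (172, np.float64(108.0)), (174, np.float64(117.0)), (176, np.float64(135.0)), (178, np.float64(141.0)), (180, np.float64(14
[... 960 characters left out ...]
82, np.float64(110.0)), (284, np.float64(109.0)), (286, np.float64(110.0)), (288, np.float64(110.0)), (290, np.float64(110.0)), (292, np.float64(122.0)), (294, np.float64(134.0)), (296, np.float64(143.0)), (298, np.float64(144.0)), (300, np.float64(144.0)), (302, np.float64(146.0)), (304, np.float64(146.0)), (306, np.float64(139.0)), (308, np.float64(139.0))]
292 [452.90023863 516.68428705] 133
130 [457.46508003 512.31293385] 217
30 [454.96225477 513.56747321] 81
35 [455.17861097 513.71680824] 26
230 [443.04337246 527.76693122] 648
[530.66247264  94.68772059 142.73738088] grasp xc,yc 483.98122092493236 239.2226777993106 [[-0.038  0.273  0.961]
 [-0.024  0.961 -0.274]
 [-0.999 -0.033 -0.03 ]]
```

Request:
drive_tool:
  targets:
    - [3,0,0.5,0]
    - [2,0,0,0]
    - [2,0,0,0]
    - [1,0,0,0]
    - [0,0,0,0]

```text
time: 8.2
tcp_pos: [0.5313, 0.0942, 0.136]
eef_rot: [[-0.036, 0.274, 0.961], [-0.024, 0.961, -0.275], [-0.999, -0.032, -0.028]]
ft_force: [1.0, 0.4, -1.4]
grip_width: 0.0636
```

Request:
drive_tool:
  targets:
    - [2,0,0,0]
    - [1.5,0,0,0]
    - [1,0,0,0]

```text
time: 8.45
tcp_pos: [0.5315, 0.0939, 0.1353]
eef_rot: [[-0.032, 0.274, 0.961], [-0.023, 0.961, -0.275], [-0.999, -0.031, -0.025]]
ft_force: [-1.4, -0.2, 1.6]
grip_width: 0.0637
```

Request:
drive_tool:
  targets:
    - [2.5,0,0,0]
    - [2.5,0,0,0]
    - [2.5,0,0,0]
    - [1,0,0,0]

```text
time: 8.78
tcp_pos: [0.5315, 0.0937, 0.1348]
eef_rot: [[-0.025, 0.274, 0.961], [-0.023, 0.961, -0.275], [-0.999, -0.029, -0.018]]
ft_force: [-1.5, 0.3, -1.0]
grip_width: 0.0636
```

Request:
drive_tool:
  targets:
    - [0.3,1.5,0,0.002]
    - [0.3,1.5,0,0]
    - [0.3,1.5,0,0]
    - [0.3,1.5,0,0]
    - [0.3,1.5,0,0]

```text
time: 9.2
tcp_pos: [0.5345, 0.0992, 0.1347]
eef_rot: [[-0.022, 0.279, 0.96], [-0.027, 0.96, -0.279], [-0.999, -0.032, -0.014]]
ft_force: [-2.4, -3.9, 4.8]
grip_width: 0.0641
```

Request:
drive_tool:
  targets:
    - [0,1.5,0,0]
    - [0,1.5,0,0]
    - [0,1.5,0,0]

```text
time: 9.45
tcp_pos: [0.535, 0.1002, 0.1348]
eef_rot: [[-0.025, 0.281, 0.959], [-0.034, 0.959, -0.281], [-0.999, -0.04, -0.014]]
ft_force: [-6.1, -9.4, 5.8]
grip_width: 0.0638
```

Request:
drive_tool:
  targets:
    - [0,2,0,0]
    - [0,2.5,0,0]
    - [0,2.5,0,0]

```text
time: 9.7
tcp_pos: [0.535, 0.1003, 0.135]
eef_rot: [[-0.031, 0.284, 0.958], [-0.048, 0.957, -0.286], [-0.998, -0.055, -0.016]]
ft_force: [-7.6, -11.5, 5.9]
grip_width: 0.0635
```

Request:
drive_tool:
  targets:
    - [0,0,0,0]
    - [0,0,0,0]
    - [0,0,0,0]
    - [0,0,0,0]
    - [0,0,0,0]
  jaw: 87.8

```text
time: 10.12
tcp_pos: [0.535, 0.1024, 0.132]
eef_rot: [[-0.034, 0.282, 0.959], [-0.045, 0.958, -0.284], [-0.998, -0.052, -0.02]]
ft_force: [0.3, -0.6, 0.0]
grip_width: 0.0873
```

Request:
drive_tool:
  targets:
    - [-10,0,0,0]
    - [-15,0,0,0]
    - [-20,0,0,0]
    - [-20,0,0,0]
    - [-10,0,0,0]
    - [-5,0,0,0]
    - [0,0,0,0]

```text
time: 10.7
tcp_pos: [0.5374, 0.1078, 0.2163]
eef_rot: [[-0.035, 0.28, 0.959], [-0.043, 0.959, -0.282], [-0.998, -0.051, -0.022]]
ft_force: [0.3, -0.1, 0.0]
grip_width: 0.088
```

Request:
drive_tool:
  targets:
    - [0,-12,-2,0]
    - [0,-25,-3,0]
    - [0,-30,-4,0]
    - [0,-35,-4,0]
    - [0,-35,-4,0]
    - [0,-35,-4,0]
    - [0,-35,-4,0]
    - [0,-30,-4,0]
    - [0,-22,-2,0]
    - [0,-12,-1,0]
    - [0,-5,0,0]
    - [0,0,0,0]
    - [0,0,0,0]
    - [0,0,0,0]
  jaw: 60

```text
time: 11.87
tcp_pos: [0.4143, -0.1621, 0.2166]
eef_rot: [[-0.057, 0.279, 0.959], [-0.041, 0.959, -0.281], [-0.998, -0.055, -0.043]]
ft_force: [0.5, 0.4, 0.4]
grip_width: 0.06
```

```bash
cat >> h.py <<'E'
dd=np.array([.2782,.9606]);xx=np.array([.9606,-.2782])
def tool():
    s=readout.state();r=s['eef_rot'];t=s['tcp_pos']*1000;g=t-19*r[:,0]
    print("t",round(s['time'],2),"grasp xc,yc,z",(g[:2]@xx).round(1),(g[:2]@dd).round(1),g[2].round(1),"j6",s['joint_pos'].round(1))
    print(r.round(3).tolist(),s['ft_force'].round(1))
E
python3 - 2>/dev/null <<'E'
from h import *
for n in("scene","top"):
    p,d,c=grab(n); save(n+"2.png",p); np.savez("/tmp/"+n+"2.npz",p=p,W=cloud(d,c),d=d)
tool()
z=np.load("/tmp/top2.npz");p,W=z["p"],z["W"]
hsv=cv2.cvtColor(p,cv2.COLOR_RGB2HSV)
m=((hsv[...,0]<12)|(hsv[...,0]>172))&(hsv[...,1]>80)&(hsv[...,2]>110)
P=W[...,:2]*1000;yc=P@dd;xc=P@xx;H=W[...,2]*1000
k=m&(H>150)&(H<166)&(abs(xc-485)<45)&(yc>150)
print(cv2.minAreaRect(np.stack([xc[k],yc[k]],1).astype(np.float32)),np.median(H[k]))
q=np.load("/tmp/scene2.npz")["p"]
a=cv2.resize(p[185:325,225:405],(720,560),interpolation=2); save("a2.png",a)
E
```

```text
t 11.97 grasp xc,yc,z 444.1 -39.1 235.7 j6 [-23.  -16.7  91.7  -3.6 107.1  -7.8]
[[-0.057, 0.278, 0.959], [-0.041, 0.959, -0.281], [-0.998, -0.055, -0.043]] [-1.   0.8  0. ]
((483.19378662109375, 244.12002563476562), (103.96965026855469, 64.38886260986328), 89.54785919189453) 159.043827277479
```

View pics/a2.png

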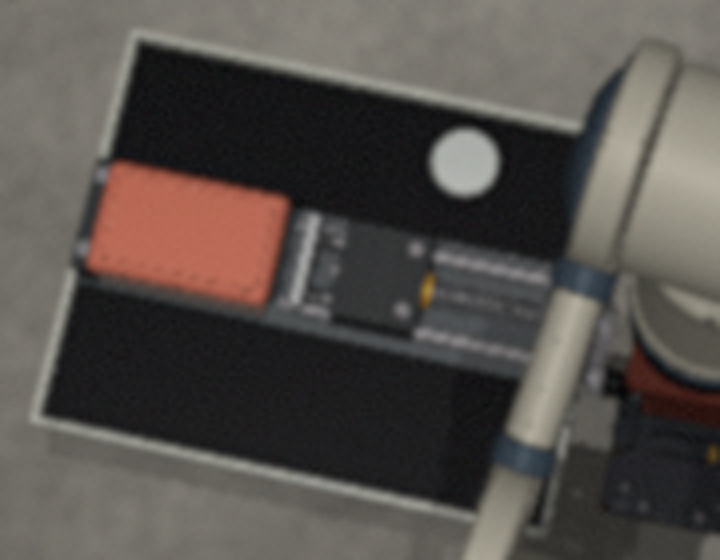

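Box is on the bed against the stop (lid at a2.png 85–290, 160–305), square to within 0.5°. The lateral offset reads about -1.5 mm, so I'll cross-check it with the scene camera.

```bash
python3 - 2>/dev/null <<'E'
from h import *
for n,f in(("scene","scene2"),("top","top2")):
    z=np.load(f"/tmp/{f}.npz");p,W=z["p"],z["W"]
    hsv=cv2.cvtColor(p,cv2.COLOR_RGB2HSV)
    m=((hsv[...,0]<12)|(hsv[...,0]>172))&(hsv[...,1]>70)&(hsv[...,2]>90)
    P=W[...,:2]*1000;yc=P@dd;xc=P@xx;H=W[...,2]*1000
    k=m&(H>153)&(H<165)&(abs(xc-485)<45)&(yc>150)
    print(n,"lid",cv2.minAreaRect(np.stack([xc[k],yc[k]],1).astype(np.float32)),k.sum(),np.median(H[k]))
    for nm,lo,hi,h0,h1 in(("stop",296,306,140,148),("jaw",125,150,140,150),("bearing",20,45,140,150)):
        k=(yc>lo)&(yc<hi)&(H>h0)&(H<h1)&(abs(xc-485)<45)
        if k.sum(): print(nm,np.percentile(xc[k],[2,98]),k.sum())
    # bed + mat: lateral bed edges by brightness in strip between jaw and box is small; platform edges:
    k=(H>104)&(H<112)&(yc>60)&(yc<120); print("platform",np.percentile(xc[k],[1,99]) )
E
```

```text
scene lid ((484.5447082519531, 241.51817321777344), (66.58351135253906, 104.20008087158203), 0.19439613819122314) 579 159.01923419656526
stop [453.51853108 517.25112554] 24
jaw [457.21852009 513.5122468 ] 126
bearing [458.12495322 515.40506255] 91
platform [364.11776694 604.03253081]
top lid ((483.148681640625, 243.4569854736328), (103.7154312133789, 64.56257629394531), 89.79086303710938) 1213 159.0773277809765
stop [453.75613639 516.73927972] 72
jaw [457.83034222 511.87890518] 245
bearing [497.5835525 497.5835525] 1
platform [365.89268878 603.95456511]
```

Request:
drive_tool:
  targets:
    - [6,2,3,0]
    - [12,3,4,0]
    - [14,3,4,0]
    - [14,3,2,0]
    - [12,2,1,0]
    - [6,1,0,0]
    - [2,0,0,0]
    - [0,0,0,0]
  jaw: 44

```text
time: 12.63
tcp_pos: [0.431, -0.1502, 0.141]
eef_rot: [[-0.059, 0.271, 0.961], [-0.04, 0.961, -0.273], [-0.998, -0.054, -0.046]]
ft_force: [0.1, -0.4, 0.1]
grip_width: 0.0441
```

```bash
python3 -c "
from h import *
tool()"
```

```text
t 12.63 grasp xc,yc,z 456.7 -23.3 159.9 j6 [-20.9 -14.9  97.9  -3.4  99.3  -5.6]
[[-0.059, 0.271, 0.961], [-0.04, 0.961, -0.273], [-0.998, -0.054, -0.046]] [ 0.1 -0.4  0.1]
```

Request:
drive_tool:
  targets:
    - [5,-2,-1,0]
    - [5,-2,-1,0]
    - [3,-1,0,0]
    - [1,0,0,0]
    - [0,0,0,0]

```text
time: 13.05
tcp_pos: [0.4271, -0.1561, 0.1278]
eef_rot: [[-0.056, 0.271, 0.961], [-0.041, 0.961, -0.273], [-0.998, -0.055, -0.042]]
ft_force: [-0.0, -0.6, -0.4]
grip_width: 0.0443
```

Request:
drive_tool:
  targets:
    - [0,0,0,0]
    - [0,0,0,0]
    - [0,0,0,0]
    - [0,0,0,0]
    - [0,0,0,0]
  jaw: 8

```text
time: 13.47
tcp_pos: [0.4276, -0.1566, 0.1292]
eef_rot: [[-0.053, 0.272, 0.961], [-0.042, 0.961, -0.274], [-0.998, -0.055, -0.04]]
ft_force: [-0.9, 0.2, -0.9]
grip_width: 0.0153
```

```bash
python3 - <<'E'
from h import *
tool(); print(readout.state()['grip_width'])
p,d,c=grab("scene"); save("a3.png",cv2.resize(p[170:310,220:400],(720,560),interpolation=2))
E
```

```text
t 13.47 grasp xc,yc,z 455.1 -30.5 148.1 j6 [-21.8 -15.3  99.4  -3.4  97.9  -6.4]
[[-0.053, 0.272, 0.961], [-0.042, 0.961, -0.274], [-0.998, -0.055, -0.04]] [-0.9  0.2 -0.9]
0.015307489360540324
```

View pics/a3.png

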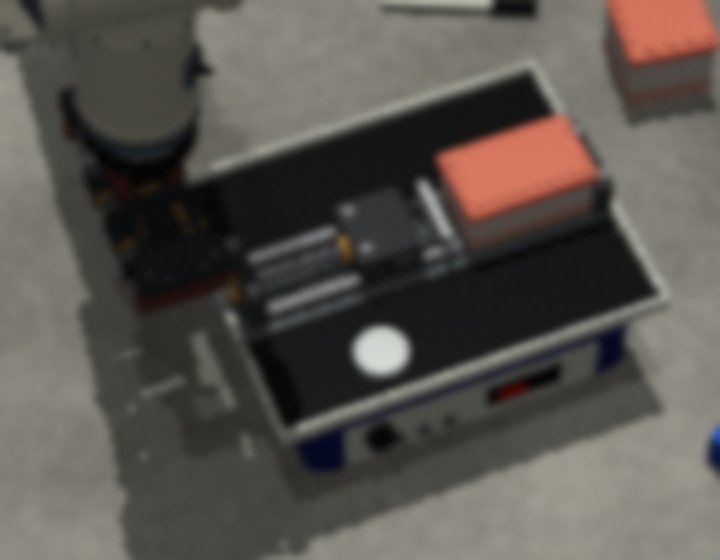

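Grip is pinched at 15.3 mm (a3.png fingers at ~(190,250)). The box stands at the stop (440–600, 120–245), the dish is untouched at (380,350), and no tab shows yet on the jaw's +x side near (405,255). Starting to wind.

Request:
drive_tool:
  targets:
    - [-5,-1,3.4,0]
    - [-4.4,-1,4.1,0]
    - [-3.7,-1,4.7,0]
    - [-2.8,-1,5.3,0]
    - [-2,-1,5.7,0]
    - [-0.9,-1,5.9,0]
    - [0,-1,6,0]
    - [0.9,-1,5.9,0]

```text
time: 14.18
tcp_pos: [0.4605, -0.1662, 0.1491]
eef_rot: [[-0.074, 0.266, 0.961], [-0.022, 0.963, -0.268], [-0.997, -0.041, -0.065]]
ft_force: [-2.2, 6.0, 2.4]
grip_width: 0.0158
```

```bash
cat >> h.py <<'E'
def ang():
    s=readout.state();r=s['eef_rot'];t=s['tcp_pos']*1000;g=t-19*r[:,0];a,b=g[:2]@xx-486.5,g[2]-129.5
    print("theta",np.degrees(np.arctan2(a,b)).round(1),"r",np.hypot(a,b).round(1),"gw",s['grip_width'].round(4)); tool()
E
python3 -c "
from h import *
ang()"
```

```text
Traceback (most recent call last):
  File "h.py", line 17, in ang
    print("theta",np.degrees(np.arctan2(a,b)).round(1),"r",np.hypot(a,b).round(1),"gw",s['grip_width'].round(4)); tool()
                                                                                       ^^^^^^^^^^^^^^^^^^^^^
AttributeError: 'float' object has no attribute 'round'
```

Request:
drive_tool:
  targets:
    - [0.9,-1,5.9,0]
    - [1.8,-1,5.7,0]
    - [2.5,-1,5.4,0]
    - [3.3,-1,5,0]
    - [4,-1,4.5,0]
    - [4.6,-1,3.9,0]
    - [5.1,-1,3.2,0]
    - [5.5,-1,2.4,0]
    - [5.8,-1,1.6,0]
    - [6,-1,0.7,0]
    - [6,-1,-0.1,0]
    - [5.9,-1,-0.9,0]

```text
time: 15.18
tcp_pos: [0.4904, -0.1744, 0.0992]
eef_rot: [[-0.086, 0.257, 0.963], [0.007, 0.966, -0.257], [-0.996, -0.015, -0.085]]
ft_force: [-3.8, 5.9, 5.5]
grip_width: 0.0149
```

```bash
sed -i "s/s\['grip_width'\].round(4)/round(s['grip_width'],4)/" h.py; python3 -c "
from h import *
ang()"
```

```text
theta 108.1 r 36.5 gw 0.0149
t 15.18 grasp xc,yc,z 521.2 -30.8 118.2 j6 [-22.3  -1.9  90.4  -1.5  96.2  -7.5]
[[-0.086, 0.257, 0.963], [0.007, 0.966, -0.257], [-0.996, -0.015, -0.085]] [-3.8  5.9  5.5]
```

Request:
drive_tool:
  targets:
    - [5.5,-0.6,-3.4,0]
    - [5.1,-0.6,-4.1,0]
    - [4.6,-0.6,-4.8,0]
    - [4,-0.6,-5.3,0]
    - [3.2,-0.6,-5.6,0]
    - [2.3,-0.5,-5.9,0]
    - [1.4,-0.5,-6,0]
    - [0.5,-0.5,-6,0]
    - [-0.4,-0.5,-6,0]
    - [-1.3,-0.5,-5.9,0]
    - [-2.2,-0.5,-5.7,0]

```text
time: 16.1
tcp_pos: [0.4435, -0.1607, 0.0809]
eef_rot: [[-0.052, 0.252, 0.966], [0.012, 0.968, -0.252], [-0.999, -0.001, -0.053]]
ft_force: [4.3, 4.3, -3.2]
grip_width: 0.0154
```

```bash
cat >> h.py <<'E'
def jaw(name=None):
    p,d,c=grab("scene");W=cloud(d,c);P=W[...,:2]*1000;yc=P@dd;xc=P@xx;H=W[...,2]*1000
    k=(H>139)&(H<150)&(abs(xc-485)<22)&(yc>105)&(yc<172); print("jaw yc 5/50/95",np.percentile(yc[k],[5,50,95]).round(1))
    b=p.min(2)>120; k=b&(xc>512)&(xc<545)&(H>122)&(H<150)&(yc>90)&(yc<200); print("tab px",k.sum(),np.median(H[k]) if k.any() else "")
    if name: save(name,cv2.resize(p[180:300,260:400],(700,600),interpolation=2))
E
python3 -c "
from h import *
ang(); jaw()"
```

```text
theta -153.6 r 33.1 gw 0.0154
t 16.1 grasp xc,yc,z 471.8 -31.0 99.9 j6 [-23.6 -10.8 100.5  -0.5  93.4  -9. ]
[[-0.052, 0.252, 0.966], [0.012, 0.968, -0.252], [-0.999, -0.001, -0.053]] [ 4.3  4.3 -3.2]
jaw yc 5/50/95 [113.7 137.6 159.7]
tab px 1 129.34271049562994
```

Request:
drive_tool:
  targets:
    - [-3.1,-0.2,-5.4,0.003]
    - [-3.9,-0.2,-5,0.003]
    - [-4.5,-0.2,-4.5,0.003]
    - [-5,-0.2,-4,0.003]
    - [-5.5,-0.2,-3.2,0.003]
    - [-5.8,-0.2,-2.4,0.003]
    - [-6,-0.2,-1.5,0.003]
    - [-6,-0.2,-0.7,0.003]
    - [-5.9,-0.2,0.4,0.003]
    - [-5.7,-0.2,1.5,0.003]
    - [-5.3,-0.2,2.5,0.003]
    - [-4.9,-0.2,3.4,0.003]

```text
time: 17.15
tcp_pos: [0.4386, -0.1591, 0.1431]
eef_rot: [[-0.02, 0.285, 0.958], [0.01, 0.959, -0.285], [-1.0, 0.004, -0.022]]
ft_force: [5.2, 1.4, -13.7]
grip_width: 0.0152
```

```bash
python3 -c "
from h import *
ang(); jaw()"
```

```text
theta -32.2 r 38.5 gw 0.0152
t 17.15 grasp xc,yc,z 466.0 -30.9 162.1 j6 [-24.2 -14.5  97.2   0.1  98.5  -7.6]
[[-0.02, 0.285, 0.958], [0.01, 0.959, -0.285], [-1.0, 0.004, -0.022]] [  5.2   1.4 -13.7]
jaw yc 5/50/95 [116.1 140.1 162.4]
tab px 0
```

Request:
drive_tool:
  targets:
    - [-2.7,0,5.3,0]
    - [-2,0,5.7,0]
    - [-1,0,5.9,0]
    - [-0.2,0,6,0]
    - [0.7,0,6,0]
    - [1.6,0,5.8,0]
    - [2.4,0,5.5,0]
    - [3.2,0,5.1,0]
    - [3.9,0,4.5,0]
    - [4.6,0,3.9,0]

```text
time: 18.03
tcp_pos: [0.4881, -0.1738, 0.1327]
eef_rot: [[-0.034, 0.284, 0.958], [0.014, 0.959, -0.284], [-0.999, 0.004, -0.037]]
ft_force: [-4.4, 4.1, 0.4]
grip_width: 0.0155
```

```bash
python3 -c "
from h import *
ang(); jaw()"
```

```text
theta 54.7 r 38.5 gw 0.0155
t 18.03 grasp xc,yc,z 517.9 -31.2 151.7 j6 [-23.3  -5.4  90.2  -0.   97.3  -6.8]
[[-0.034, 0.284, 0.958], [0.014, 0.959, -0.284], [-0.999, 0.004, -0.037]] [-4.4  4.1  0.4]
jaw yc 5/50/95 [118.7 140.  164.3]
tab px 0
```

Request:
drive_tool:
  targets:
    - [5.1,0,3.1,0]
    - [5.6,0,2.2,0]
    - [5.8,0,1.4,0]
    - [6,0,0.4,0]
    - [6,0,-0.5,0]
    - [5.9,0,-1.5,0]
    - [5.6,0,-2.4,0]
    - [5.2,0,-3.2,0]

```text
time: 18.75
tcp_pos: [0.4826, -0.172, 0.0868]
eef_rot: [[-0.045, 0.284, 0.958], [0.017, 0.959, -0.283], [-0.999, 0.004, -0.048]]
ft_force: [-6.8, 4.8, 13.6]
grip_width: 0.0152
```

```bash
python3 -c "
from h import *
ang(); jaw('a4.png')"
```

```text
theta 132.6 r 35.1 gw 0.0152
t 18.75 grasp xc,yc,z 512.3 -31.0 105.8 j6 [-23.3  -4.8  94.4  -0.1  93.2  -6.9]
[[-0.045, 0.284, 0.958], [0.017, 0.959, -0.283], [-0.999, 0.004, -0.048]] [-6.8  4.8 13.6]
jaw yc 5/50/95 [120.3 143.4 166.7]
tab px 0
```

View pics/a4.png

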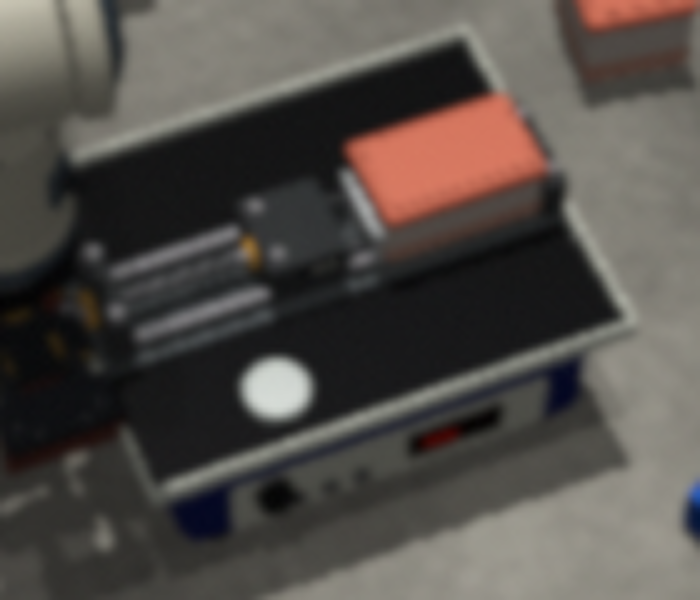

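Request:
drive_tool:
  targets:
    - [4,0,-4.6,0]
    - [3.2,0,-5.2,0]
    - [2.4,0,-5.6,0]
    - [1.6,0,-5.9,0]
    - [0.7,0,-6,0]
    - [0,0,-6,0]

```text
time: 19.3
tcp_pos: [0.456, -0.1643, 0.0776]
eef_rot: [[-0.025, 0.284, 0.959], [0.01, 0.959, -0.283], [-1.0, 0.003, -0.027]]
ft_force: [4.0, 1.2, -0.4]
grip_width: 0.0151
```

```bash
cat >> h.py <<'E'
def tab(name=None):
    jaw(name); p,d,c=grab("scene");W=cloud(d,c);P=W[...,:2]*1000;yc=P@dd;xc=P@xx;H=W[...,2]*1000
    k=(xc>518)&(xc<532)&(H>122)&(H<142)&(yc>100)&(yc<180); print("tab depth px",k.sum())
    k=(xc>508)&(xc<532)&(H>112)&(H<142)&(yc>110)&(yc<170); print("brightest",np.sort(p[k].min(1))[-8:] if k.any() else "")
E
python3 -c "
from h import *
ang(); tab()"
```

```text
theta -176.0 r 33.0 gw 0.0151
t 19.3 grasp xc,yc,z 484.2 -31.1 96.6 j6 [-23.8 -10.1 100.2  -0.   91.5  -7.3]
[[-0.025, 0.284, 0.959], [0.01, 0.959, -0.283], [-1.0, 0.003, -0.027]] [ 4.   1.2 -0.4]
jaw yc 5/50/95 [121.9 143.4 166.9]
tab px 0 
tab depth px 0
brightest [ 60  64  67  77  77  85  98 110]
```

Request:
drive_tool:
  targets:
    - [-0.8,0,-5.9,0]
    - [-1.8,0,-5.7,0]
    - [-2.5,0,-5.4,0]
    - [-3.4,0,-5,0]
    - [-4,0,-4.5,0]
    - [-4.7,0,-3.8,0]

```text
time: 19.9
tcp_pos: [0.4281, -0.1561, 0.0969]
eef_rot: [[-0.018, 0.284, 0.959], [0.008, 0.959, -0.284], [-1.0, 0.003, -0.02]]
ft_force: [7.8, 0.3, -1.3]
grip_width: 0.0153
```

```bash
python3 -c "
from h import *
ang(); tab()"
```

```text
theta -113.4 r 34.3 gw 0.0153
t 19.9 grasp xc,yc,z 455.1 -30.9 115.9 j6 [-24.3 -15.8 103.    0.   93.9  -7.8]
[[-0.018, 0.284, 0.959], [0.008, 0.959, -0.284], [-1.0, 0.003, -0.02]] [ 7.8  0.3 -1.3]
jaw yc 5/50/95 [122.6 144.6 168.2]
tab px 0 
tab depth px 0
brightest [ 64  66  67  78  81 100 109 116]
```

Request:
drive_tool:
  targets:
    - [-5.7,0,-2.2,0]
    - [-5.9,0,-1.3,0]
    - [-6,0,-0.4,0]
    - [-6,0,0.6,0]
    - [-5.8,0,1.6,0]

```text
time: 20.42
tcp_pos: [0.4257, -0.1555, 0.1238]
eef_rot: [[-0.022, 0.284, 0.958], [0.01, 0.959, -0.284], [-1.0, 0.003, -0.024]]
ft_force: [3.6, 1.0, -5.9]
grip_width: 0.0154
```

```bash
python3 -c "
from h import *
ang(); tab()"
```

```text
theta -68.6 r 36.3 gw 0.0154
t 20.42 grasp xc,yc,z 452.7 -31.0 142.8 j6 [-24.4 -16.3 100.7   0.   97.   -7.9]
[[-0.022, 0.284, 0.958], [0.01, 0.959, -0.284], [-1.0, 0.003, -0.024]] [ 3.6  1.  -5.9]
jaw yc 5/50/95 [123.9 147.1 169. ]
tab px 0 
tab depth px 0
brightest [ 69  72  75  78  85 100 110 116]
```

Request:
drive_tool:
  targets:
    - [-5.4,0,2.6,0]
    - [-5,0,3.4,0]
    - [-4.4,0,4.1,0]
    - [-3.8,0,4.7,0]
    - [-3,0,5.2,0]

```text
time: 20.93
tcp_pos: [0.4408, -0.16, 0.1442]
eef_rot: [[-0.04, 0.284, 0.958], [0.016, 0.959, -0.284], [-0.999, 0.004, -0.043]]
ft_force: [-5.0, 4.1, -1.5]
grip_width: 0.0153
```

```bash
python3 -c "
from h import *
ang(); tab('a5.png')"
```

```text
theta -27.7 r 38.1 gw 0.0153
t 20.93 grasp xc,yc,z 468.8 -31.1 163.2 j6 [-24.  -12.9  95.8  -0.1  99.6  -7.5]
[[-0.04, 0.284, 0.958], [0.016, 0.959, -0.284], [-0.999, 0.004, -0.043]] [-5.   4.1 -1.5]
jaw yc 5/50/95 [123.8 146.6 169. ]
tab px 0 
tab depth px 0
brightest [ 75  78  85  87 102 105 110 116]
```

View pics/a5.png

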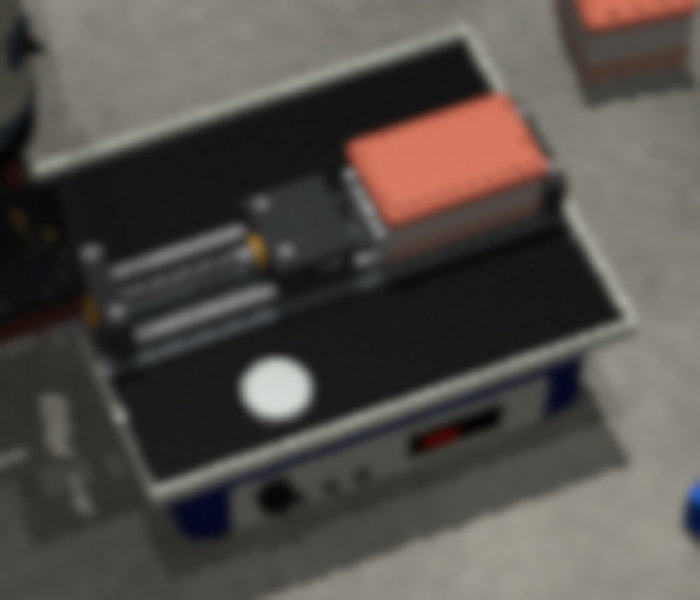

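a5.png: the pad is now at the box end under the lid rim (~(365,215)). The jaw side near (320,270) is still dark, so no tab yet.

Request:
drive_tool:
  targets:
    - [-2.3,0,5.5,0]
    - [-1.5,0,5.8,0]
    - [-0.6,0,6,0]
    - [0.2,0,6,0]
    - [1.2,0,5.9,0]

```text
time: 21.45
tcp_pos: [0.4675, -0.1678, 0.1482]
eef_rot: [[-0.046, 0.284, 0.958], [0.017, 0.959, -0.284], [-0.999, 0.004, -0.049]]
ft_force: [-3.5, 3.8, -0.1]
grip_width: 0.0154
```

```bash
python3 -c "
from h import *
ang(); tab()"
```

```text
theta 15.1 r 39.1 gw 0.0154
t 21.45 grasp xc,yc,z 496.7 -31.2 167.2 j6 [-23.6  -8.2  91.3  -0.1  99.7  -7.1]
[[-0.046, 0.284, 0.958], [0.017, 0.959, -0.284], [-0.999, 0.004, -0.049]] [-3.5  3.8 -0.1]
jaw yc 5/50/95 [125.4 146.7 169.1]
tab px 0 
tab depth px 1
brightest [ 71  79  79  87  88 102 106 110]
```

Request:
drive_tool:
  targets:
    - [2,0,5.6,0]
    - [2.8,0,5.3,0]
    - [3.6,0,4.8,0]
    - [4.2,0,4.2,0]
    - [4.8,0,3.6,0]

```text
time: 21.97
tcp_pos: [0.4882, -0.1738, 0.1322]
eef_rot: [[-0.048, 0.284, 0.958], [0.018, 0.959, -0.284], [-0.999, 0.003, -0.051]]
ft_force: [-4.6, 3.8, 1.9]
grip_width: 0.0151
```

```bash
python3 -c "
from h import *
ang(); tab()"
```

```text
theta 55.6 r 38.5 gw 0.0151
t 21.97 grasp xc,yc,z 518.3 -31.2 151.2 j6 [-23.3  -4.6  89.6  -0.2  97.9  -6.8]
[[-0.048, 0.284, 0.958], [0.018, 0.959, -0.284], [-0.999, 0.003, -0.051]] [-4.6  3.8  1.9]
jaw yc 5/50/95 [125.1 146.1 168.7]
tab px 25 136.287081268599
tab depth px 23
brightest [179 182 185 185 187 188 193 194]
```

Tab is out: 25 white pixels at 136 mm height where there were none. Stopping and letting go.

Request:
drive_tool:
  targets:
    - [0,0,0,0]
    - [0,0,0,0]
    - [0,0,0,0]
    - [0,0,0,0]
  jaw: 44

```text
time: 22.4
tcp_pos: [0.4893, -0.1758, 0.1333]
eef_rot: [[-0.043, 0.285, 0.957], [0.013, 0.958, -0.285], [-0.999, 0.0, -0.045]]
ft_force: [0.7, 0.2, 0.2]
grip_width: 0.0383
```

Request:
drive_tool:
  targets:
    - [-8,0,-1,0]
    - [-15,0,-1,0]
    - [-25,0,-1,0]
    - [-25,0,0,0]
    - [-20,-10,0,0]
    - [-10,-20,0,0]
    - [0,-30,-10,0]
    - [0,-30,-20,0]
    - [0,-20,-20,0]
    - [0,-10,-10,0]
    - [0,0,0,0]
    - [0,0,0,0]

```text
time: 23.4
tcp_pos: [0.3952, -0.2791, 0.2545]
eef_rot: [[-0.034, 0.285, 0.958], [0.004, 0.958, -0.285], [-0.999, -0.006, -0.033]]
ft_force: [0.8, 0.1, -0.3]
grip_width: 0.044
```

```bash
python3 - 2>/dev/null <<'E'
from h import *
ang(); tab('a6.png')
for n in("scene","top"):
    p,d,c=grab(n);W=cloud(d,c);hsv=cv2.cvtColor(p,cv2.COLOR_RGB2HSV)
    if n=="top": save("top6.png",p)
    m=((hsv[...,0]<12)|(hsv[...,0]>172))&(hsv[...,1]>70)&(hsv[...,2]>90)
    P=W[...,:2]*1000;yc=P@dd;xc=P@xx;H=W[...,2]*1000
    k=m&(H>153)&(H<165)&(abs(xc-485)<45)&(yc>150)
    print(n,cv2.minAreaRect(np.stack([xc[k],yc[k]],1).astype(np.float32)),np.median(H[k]))
    k=(xc>435)&(xc<540)&(yc>-52)&(yc<-8)&(H>85)&(H<180); print("grip",np.median(xc[k]),np.percentile(H[k],90))
E
```

```text
theta -11.2 r 146.8 gw 0.044
t 23.4 grasp xc,yc,z 457.9 -158.0 273.5 j6 [-38.5 -10.5  82.6  -1.1 109.6 -22.3]
[[-0.034, 0.285, 0.958], [0.004, 0.958, -0.285], [-0.999, -0.006, -0.033]] [ 0.8  0.1 -0.3]
jaw yc 5/50/95 [126.  147.8 169.8]
tab px 26 135.28038115722686
tab depth px 18
brightest [185 187 190 192 193 194 199 199]
scene ((484.0042724609375, 242.44613647460938), (103.15125274658203, 68.53556060791016), 88.95783996582031) 159.04996292007368
grip 518.3746237921258 156.76239756417743
top ((483.0377502441406, 244.06886291503906), (63.837467193603516, 103.72569274902344), 0.08030515909194946) 159.04314389921615
grip 514.7878255056019 155.72497158614618
```

View pics/a6.png

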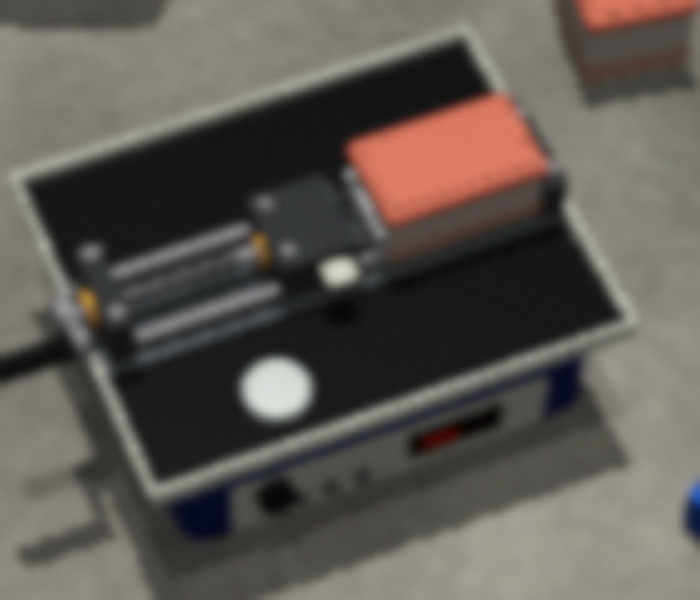

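View pics/top6.png

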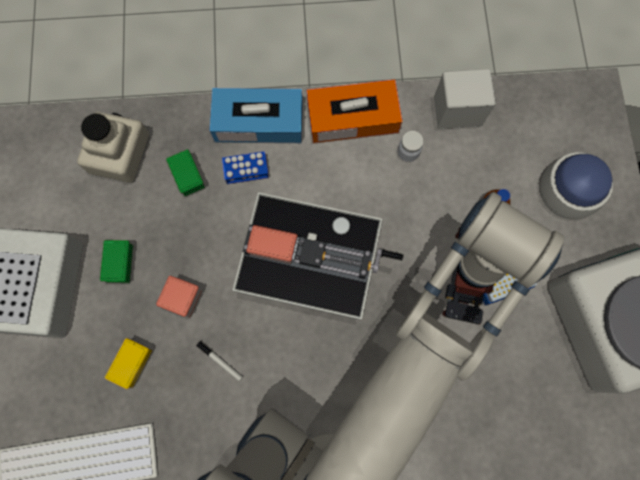

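The tab shows at a6.png (338,272) and top6.png (312,237). The box is tight between stop and pad, the dish (341,226) and the other things are where they were, and the robot is clear.

```bash
python3 -c "
from rig import bot
print(bot.sign_off())"
```

```text
the job is handed in; nothing more can be done
None
```

The box is clamped against the stop with the indicator tab out, and I handed the job in at about 23.5 s of the 72 s allowed.

**What I did:** I carried the long salmon box to the clamp bed and pushed it against the stop until it stalled at about 14 N. I then wound the crank clockwise about 2.3 turns. I checked for the tab about every 40° near the end, stopped at the first check that showed it, then let go and backed away. Overshoot past the pop is therefore at most about 40°.

**Last checks:**
- **Tab:** it shows white at about 135 mm height, where nothing was before.
- **Box:** it stands flat, with the lid top 159 mm above the bench. The top camera has it square to 0.1° and its end within about 1 mm of the stop face.
- **Surroundings:** the crank stayed put after release. In the last top picture the other things look unmoved. Part of the tip rack and bottle is hidden behind the arm, which stayed well above them.

**Not perfect or disagreeing:**
- **Centring:** the box sits about 1 to 2 mm towards -x of the clamp's centreline. The top camera says 1.9 mm and the scene camera 1.4 mm. I left it rather than nudge it.
- **Squareness:** the scene camera's last fit of the lid gave 1° rather than 0.1°, but that fit also made the lid 68 mm wide, so I trust the top camera.
- **Tool tilt:** the tool drifted up to 5° off vertical during the moves. It mostly came back and had no visible effect on the result.

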